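# Find the loose cover of the bench service box and push it open

## Robot

A 7-joint arm with a two-finger parallel gripper is mounted at the origin on the work surface. World frame = base frame: x ahead of the robot, y to its left, z up, the work surface at z = 0. Lengths are in m, angles in rad, forces in N, time in s.
With the tool pointing down it reaches from about 0.4 to 0.85 m from the base axis. Payload 4.5 kg.
Tool frame: the origin (TCP) lies at the very end of the fingers, on their centre line; the grasp point (between the pads) lies 19 mm behind it; z points along the fingers, y is the line along which they close (so a half turn about z gives the same grasp; the last joint's range is limited). The gripper opens to 88 mm and grips with 3 to 60 N. Pads are 18 mm wide; open, the fingers measure 123 mm over their backs; the gripper's body (75 mm by 187 mm) begins 45 mm behind the grasp point.
Start: joints at [1.362, 0.689, -0.195, 1.565, 0.157, 0.902, -0.215], TCP at [0.15, -0.607, 0.203] pointing down, gripper open.
Joint ranges: [-3.01, 3.01], [-0.46, 2.08], [-1.47, 1.51], [0.13, 2.56], [-1, 4.14], [0.04, 2.09], [-2.66, 2.66]. Speed limits (rad/s): [2.57, 2.57, 3.14, 3.14, 3.14, 3.14, 3.14].

## Interface

Orientations are given as a unit quaternion [x, y, z, w].
In Python, from plant import r, eyes, nets gives the robot as it stands.
- The arm moves only by the shell command python3 -m pendant 'ROWS' [FORCE]. ROWS is JSON, a list of rows, each an object of numbers: "claw": the opening, from 0 (shut) to 1 (fully open); "dx", "dy", "dz": the shift along the world's x, y, z in mm; "twist": the turn about the world's z in rad. In form: [{"claw": .., "dx": .., "dy": .., "dz": .., "twist": ..}, ...]. A call has 1 to 8 rows; each row is the pose to reach, as a shift and turn from the pose commanded when the call began; what a row does not reach only later rows make up. A row lasts 1/10 s, in which the tool goes at most 50 mm and 8.59 degrees, less where a joint would pass 70% of its speed; a pose out of reach is approached as far as the arm can. A call with a gripper value outside its range is refused whole. The fingers move at their own pace and stop on an object; FORCE is the grip in N (left out, the last holds). Time passes only in rows, so rows that repeat a pose let the fingers close. It gives the time, the measured TCP pose, the force, the opening and the grip force at its end, in the units of the state.
- r.get_state(): the state, without advancing time (a new reading comes with each control period).
- eyes.snapshot(name): name is "side" or "top"; returns (picture, depth): 420x560x3 uint8, blue, green, red; 420x560 float32, m along the optical axis (not along the pixel's ray), 0 where there is no reading.
- eyes.camera_info(name): a dict with "K" (3x3 intrinsics, pixels), "world_to_cam" (4x4, takes a point from world to camera coordinates). Camera axes: x right, y down, z forward; pixel columns grow to the right and rows downward; lengths in m; the calibration is good to about 2 mm. A picture is of the moment at which its call begins. camera_info takes no time and is no camera call.
- r.finish_job(): hands the job in; it is judged then, once.
Trained networks look in the newest picture that a camera, given by its name, has taken for a name from the list of things; names that differ only in an ending like _2 or _b are one class to them, and where a whole thing is asked for, a point or a joint stands for the part that bears it (a point fixed in the world has none). Each returns a list of dicts, best first, with "confidence" (0 to 1); they miss things now and then, are a little off and sometimes report something else, mostly with a low value. They report only what shows in the picture. A call takes as long as a camera call.
- nets.spot_in(camera, query): "box" ([left, top, width, height] as shares, 0 to 1, of the picture: columns of its width, rows of its height, round what is visible of it).
- nets.place_of(camera, query): "position" ([column, row] as shares, 0 to 1, of the picture: columns of its width, rows of its height: a listed point, or the origin of a listed thing).
The state is a dict: "clock": time; "q": joint angles; "qd": joint speeds; "joint_torque": joint torques, N m; "tool_pos": TCP position; "eef_rot": TCP orientation; "contact_force": force on the tool from outside, world axes, zero at the start; "moment": the same for the moment, N m; "opening": opening from 0.0 (shut) to 1.0 (fully open); "finger_force": force on a finger pad.
Only numpy, scipy, OpenCV 4.12 (cv2) and the standard library are available. Lean on these libraries where they do the work, as an engineer would, in place of code of your own. Each camera call takes 0.05 s, during which the arm holds its last target. There are 200 camera calls.

## Task

One of the four identical covers of the service box on the bench has an air outlet under it; the other three bear on blanking blocks. Press the ribbed ends of the covers with a fingertip, without forcing the firm ones, until you find the one that rocks, then push that cover right over until it stands fully open on its stop by itself. Only press and push: do not pinch the cover, and leave the hammer, file, bolt and flange where they are.

Things in the scene. Friction and masses are not known exactly. Their poses are not given: they have to be found in the camera images.
- service_box: Fixed steel box, 170 mm (its x) by 476 mm (its y), 100 mm high. Origin: centre of its underside, on the bench; z up, x to its far side, away from the robot. Four bays in a row at y = +168, +56, -56, -168 mm (covers 1 to 4), each 134 by 100 mm at its mouth, are shut by covers flush with the flat top. Valve and feed pipe (to 92 mm high) at its +y end, out to y = +360 mm.
- cover_1 (a joint): Tilt of cover 1, rad: 0 shut, 1.57 upright, 1.85 open on its stop. All covers: alike, aluminium, 130 mm (box x) by 96 mm (box y), 6 mm thick, 2 mm clear of the rim. Each turns on a level pin along box y at box x = +15 mm, 3 mm below its top face: 50 mm of it lie beyond the pin, 80 mm on the near side. Pressing the far part down lifts the near part; the near part cannot go down.
- pad_1 (a point): Centre of the ribbed rubber press pad (28 by 56 mm) on the top face of cover 1, 30 mm beyond the pin and 20 mm from the cover's far edge, 100 mm above the bench when shut; it tilts with the cover (x to the far edge, y along the pin, z out of the top face).
- cover_2 (a joint): Tilt of cover 2, rad: 0 shut, 1.57 upright, 1.85 open on its stop. Any one of the four rocks: it gives way at 2 to 5 N on its ribbed pad, and its bay is empty for 70 mm below the far part. The other three bear on blocks and give less than 1 mm.
- pad_2 (a point): Centre of the ribbed rubber press pad (28 by 56 mm) on the top face of cover 2, 30 mm beyond the pin and 20 mm from the cover's far edge, 100 mm above the bench when shut; it tilts with the cover (x to the far edge, y along the pin, z out of the top face).
- cover_3 (a joint): Tilt of cover 3, rad: 0 shut, 1.57 upright, 1.85 open on its stop. All pins are stiff: a cover stays at the angle it is left at and turns with 1 to 5 N at 30 mm from the pin.
- pad_3 (a point): Centre of the ribbed rubber press pad (28 by 56 mm) on the top face of cover 3, 30 mm beyond the pin and 20 mm from the cover's far edge, 100 mm above the bench when shut; it tilts with the cover (x to the far edge, y along the pin, z out of the top face).
- cover_4 (a joint): Tilt of cover 4, rad: 0 shut, 1.57 upright, 1.85 open on its stop. A rocked cover's raised near part can be pushed from beneath, towards +x of the box, over to its stop.
- pad_4 (a point): Centre of the ribbed rubber press pad (28 by 56 mm) on the top face of cover 4, 30 mm beyond the pin and 20 mm from the cover's far edge, 100 mm above the bench when shut; it tilts with the cover (x to the far edge, y along the pin, z out of the top face).
- hammer: Bystander: ball-peen hammer lying beyond the box, 275 mm long, 29 mm thick; origin on the bench, its x along the handle to the head (handle from -190 to +80 mm).
- file: Bystander: flat file with a wooden handle lying in front of the box, 325 mm long, 26 mm high; origin on the bench, x along it (from -165 to +160 mm).
- bolt: Bystander: steel bolt standing on its head in front of the box, 80 mm high, head 35 mm across; origin at the centre of its foot.
- flange: Bystander: blue pipe flange lying beside the box, 120 mm across, 45 mm high; origin at the centre of its foot.

How it is judged:
By the outcome, as a careful person would: the job done as asked, in the order asked, and still so for the second after the job is handed in, with the robot touching nothing.
It also fails if it takes over 58 s, if anything falls off the work surface, if the arm or the gripper's body presses on something with over 40 N, if the wrist force passes 120 N, or if a joint passes its speed limit or range.

## Working session

There is one attempt and no reset: what is moved stays moved. The work goes in short steps, Python scripts to look and compute and a shell command to move; the robot and the scene stay as the last step left them, time stands still between calls to the robot, and variables do not carry over. Pictures are saved under pics/ and viewed, at most 10 in all, crops included, and the job is handed in when it is done.

```bash
mkdir -p pics
cat > h.py <<'E'
import numpy as np,cv2
from plant import r,eyes,nets
def px2w(cam,D,c,rw,z=None):
    I=eyes.camera_info(cam);K=np.array(I["K"]);T=np.linalg.inv(np.array(I["world_to_cam"]))
    ray=np.linalg.inv(K)@[c,rw,1]
    if z is None:
        p=D[int(round(rw)),int(round(c))]*ray
        return (T@[*p,1])[:3]
    d=T[:3,:3]@ray;o=T[:3,3]
    return o+d*(z-o[2])/d[2]
E
python3 - <<'E'
from h import *
for cam in("top","side"):
    P,D=eyes.snapshot(cam);cv2.imwrite(f"pics/{cam}0.png",P);np.save(cam+".npy",D)
    for q,z in(("pad_1",.1),("service_box",0),("hammer",0),("file",0),("bolt",0),("flange",0)):
        for d in nets.place_of(cam,q)[:5]:
            c,w=d["position"][0]*560,d["position"][1]*420
            print(cam,q,round(d["confidence"],2),round(c),round(w),px2w(cam,D,c,w,z).round(3))
s=r.get_state();print(s["clock"],s["tool_pos"],s["eef_rot"],s["contact_force"])
E
```

```text
top pad_1 0.84 199 180 [0.616 0.104 0.1  ]
top pad_1 0.68 302 196 [ 0.586 -0.118  0.1  ]
top pad_1 0.62 147 170 [0.632 0.217 0.1  ]
top service_box 0.74 225 208 [0.568 0.059 0.   ]
top hammer 0.63 256 144 [ 0.728 -0.011  0.   ]
top file 0.79 200 268 [0.425 0.109 0.   ]
top flange 0.7 374 254 [ 0.469 -0.3    0.   ]
side pad_1 0.93 304 218 [ 0.585 -0.117  0.1  ]
side pad_1 0.8 308 140 [0.616 0.117 0.1  ]
side pad_1 0.76 305 174 [0.598 0.005 0.1  ]
side pad_1 0.65 311 113 [0.633 0.218 0.1  ]
side service_box 0.59 287 187 [0.562 0.055 0.   ]
side hammer 0.89 361 203 [ 0.74  -0.007 -0.   ]
side file 0.72 228 175 [0.412 0.106 0.   ]
side file 0.3 286 187 [ 0.559  0.054 -0.   ]
side bolt 0.55 225 258 [ 0.408 -0.143  0.   ]
side flange 0.95 250 321 [ 0.463 -0.296  0.   ]
side flange 0.5 305 216 [ 0.597 -0.039  0.   ]
0.7 [ 0.15028875 -0.60667595  0.20327323] [ 9.92635933e-01  1.21135887e-01 -1.44164816e-06  4.46350532e-05] [0.21691833 0.18014077 0.06334511]
```

View pics/top0.png

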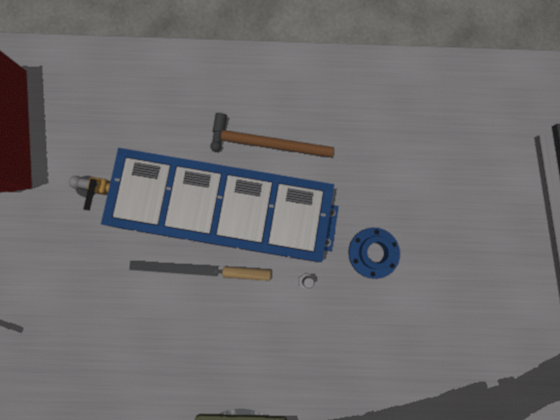

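View pics/side0.png

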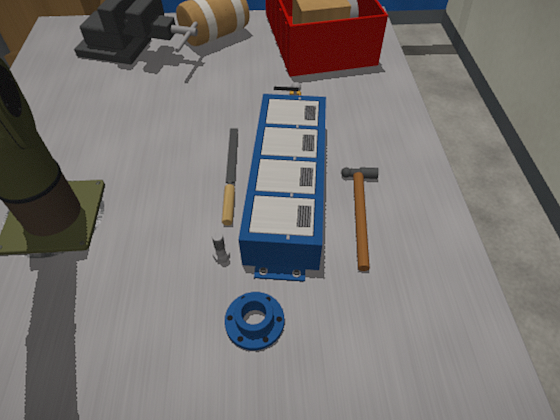

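The top view shows four pads at about (146,171), (197,180), (248,188) and (300,197), with cover 1 at the valve end. The hammer lies beyond the box, the file and bolt in front of it, and the flange to the right. The side view agrees. Box yaw is about -0.14 rad. I'll start with pad 4, closing the fingers and twisting by -0.38.

```bash
python3 -m pendant '[{"claw":0,"dx":30,"dy":35,"dz":0,"twist":-0.1},{"claw":0,"dx":62,"dy":70,"dz":0,"twist":-0.2},{"claw":0,"dx":95,"dy":106,"dz":0,"twist":-0.3},{"claw":0,"dx":128,"dy":142,"dz":0,"twist":-0.384},{"claw":0,"dx":160,"dy":178,"dz":0,"twist":-0.384},{"claw":0,"dx":192,"dy":215,"dz":0,"twist":-0.384},{"claw":0,"dx":225,"dy":252,"dz":0,"twist":-0.384},{"claw":0,"dx":258,"dy":289,"dz":0,"twist":-0.384}]' 20
python3 - <<'E'
from h import *
# refine pads by dark-rib centroids in saved top pic
P=cv2.imread("pics/top0.png",0)
for c,w in((146,171),(197,180),(248,188),(300,197)):
    a=P[w-11:w+12,c-18:c+19];m=(a<110).astype(np.uint8)
    n,l,s,ce=cv2.connectedComponentsWithStats(m)
    yy,xx=np.nonzero(m);
    cx,cy=np.median(xx)+c-18,np.median(yy)+w-11
    print(cx,cy,len(xx),px2w("top",None,cx,cy,.1).round(4))
s=r.get_state();print(s["tool_pos"],s["eef_rot"],s["contact_force"])
E
```

```text
clock: 1.5
tool_pos: [0.4096, -0.3161, 0.2035]
eef_rot: [0.998, -0.071, 0.0, 0.0]
contact_force: [0.2, 0.6, -0.7]
opening: 0.298
finger_force: 0.0
147.0 169.0 393 [0.6353 0.2175 0.1   ]
198.0 178.0 381 [0.6188 0.1065 0.1   ]
249.5 186.0 396 [ 0.6045 -0.0052  0.1   ]
301.0 195.0 397 [ 0.5881 -0.1167  0.1   ]
[ 0.40955662 -0.31614312  0.20350248] [ 9.97505529e-01 -7.05874523e-02  2.97775813e-04  2.04653002e-04] [ 0.18987644  0.60588702 -0.66294503]
```

```bash
python3 -m pendant '[{"claw":0,"dx":33,"dy":37,"dz":0,"twist":0},{"claw":0,"dx":66,"dy":74,"dz":0,"twist":0},{"claw":0,"dx":99,"dy":111,"dz":0,"twist":0},{"claw":0,"dx":132,"dy":148,"dz":0,"twist":0},{"claw":0,"dx":165,"dy":185,"dz":-20,"twist":0},{"claw":0,"dx":178,"dy":200,"dz":-50,"twist":0},{"claw":0,"dx":178,"dy":200,"dz":-80,"twist":0},{"claw":0,"dx":178,"dy":200,"dz":-95,"twist":0}]'
python3 -m pendant '[{"claw":0,"dx":0,"dy":0,"dz":-2,"twist":0},{"claw":0,"dx":0,"dy":0,"dz":-4,"twist":0},{"claw":0,"dx":0,"dy":0,"dz":-4,"twist":0}]'
```

```text
clock: 2.3
tool_pos: [0.5855, -0.1158, 0.1057]
eef_rot: [0.998, -0.069, -0.002, -0.0]
contact_force: [0.1, -0.9, 0.1]
opening: 0.008
finger_force: 0.0
clock: 2.6
tool_pos: [0.587, -0.1181, 0.1052]
eef_rot: [0.997, -0.071, 0.001, 0.0]
contact_force: [0.0, -0.9, 0.1]
opening: 0.005
finger_force: 0.0
```

```bash
for i in 1 2; do :; done; python3 -m pendant '[{"claw":0,"dx":0,"dy":0,"dz":-1,"twist":0},{"claw":0,"dx":0,"dy":0,"dz":-2,"twist":0},{"claw":0,"dx":0,"dy":0,"dz":-2,"twist":0}]'
python3 -m pendant '[{"claw":0,"dx":0,"dy":0,"dz":-1,"twist":0},{"claw":0,"dx":0,"dy":0,"dz":-1,"twist":0}]'
```

```text
clock: 2.9
tool_pos: [0.5865, -0.1178, 0.1027]
eef_rot: [0.998, -0.071, 0.0, 0.0]
contact_force: [0.1, -0.8, -0.3]
opening: 0.006
finger_force: 0.0
clock: 3.1
tool_pos: [0.5863, -0.1177, 0.1012]
eef_rot: [0.998, -0.071, -0.0, 0.0]
contact_force: [-0.9, -0.3, -0.3]
opening: 0.004
finger_force: 0.0
```

```bash
python3 -m pendant '[{"claw":0,"dx":0,"dy":0,"dz":-1,"twist":0},{"claw":0,"dx":0,"dy":0,"dz":-1,"twist":0}]'
python3 -m pendant '[{"claw":0,"dx":0,"dy":0,"dz":-0.5,"twist":0},{"claw":0,"dx":0,"dy":0,"dz":-0.5,"twist":0}]'
```

```text
clock: 3.3
tool_pos: [0.5862, -0.1177, 0.1001]
eef_rot: [0.998, -0.071, -0.0, 0.0]
contact_force: [-1.2, 0.3, -0.3]
opening: 0.005
finger_force: 0.0
clock: 3.5
tool_pos: [0.5863, -0.1177, 0.0997]
eef_rot: [0.998, -0.071, -0.0, 0.0]
contact_force: [-0.5, -0.0, 0.0]
opening: 0.002
finger_force: 0.0
```

```bash
python3 -m pendant '[{"claw":0,"dx":0,"dy":0,"dz":-0.5,"twist":0},{"claw":0,"dx":0,"dy":0,"dz":-0.5,"twist":0}]'
python3 -m pendant '[{"claw":0,"dx":0,"dy":0,"dz":-0.5,"twist":0},{"claw":0,"dx":0,"dy":0,"dz":-0.5,"twist":0}]'
```

```text
clock: 3.7
tool_pos: [0.5862, -0.1177, 0.0992]
eef_rot: [0.998, -0.071, -0.0, 0.0]
contact_force: [-0.2, 0.9, 0.5]
opening: 0.007
finger_force: 0.0
clock: 3.9
tool_pos: [0.5863, -0.1177, 0.0987]
eef_rot: [0.998, -0.071, -0.0, 0.0]
contact_force: [-0.4, -0.3, 0.0]
opening: 0.009
finger_force: 0.0
```

```bash
python3 -m pendant '[{"claw":0,"dx":0,"dy":0,"dz":-0.5,"twist":0},{"claw":0,"dx":0,"dy":0,"dz":-0.5,"twist":0}]'
python3 -m pendant '[{"claw":0,"dx":0,"dy":0,"dz":-0.5,"twist":0},{"claw":0,"dx":0,"dy":0,"dz":-0.5,"twist":0}]'
python3 -m pendant '[{"claw":0,"dx":0,"dy":0,"dz":-0.5,"twist":0},{"claw":0,"dx":0,"dy":0,"dz":-0.5,"twist":0}]'
```

```text
clock: 4.1
tool_pos: [0.5863, -0.1176, 0.0982]
eef_rot: [0.998, -0.071, -0.0, 0.0]
contact_force: [-0.6, -0.3, 0.3]
opening: 0.01
finger_force: 0.0
clock: 4.3
tool_pos: [0.5862, -0.1177, 0.0977]
eef_rot: [0.998, -0.071, -0.0, 0.0]
contact_force: [-0.7, -0.6, -0.8]
opening: 0.004
finger_force: 0.0
clock: 4.5
tool_pos: [0.5862, -0.1177, 0.0972]
eef_rot: [0.998, -0.071, -0.0, 0.0]
contact_force: [-0.1, 0.0, -0.1]
opening: 0.01
finger_force: 0.0
```

Run:
```python
from h import *
P,D=eyes.snapshot("side");c=P[160:280,230:350];cv2.imwrite("pics/s1.png",cv2.resize(c,None,fx=5,fy=5,interpolation=cv2.INTER_CUBIC))
D0=np.load("side.npy")
for c,w in((304,240),(304,218),(258,215),(290,236),(270,120),(309,140),(304,176)): print(c,w,px2w("side",D0,c,w).round(4),px2w("side",D,c,w).round(4))
T=np.load("top.npy")
for c,w in((301,195),(249,186),(198,178),(147,169),(290,230)): print(px2w("top",T,c,w).round(4))
```

```text
304 240 [ 0.5793 -0.1736  0.0997] [ 0.5792 -0.1747  0.1014]
304 218 [ 0.5843 -0.12    0.1019] [ 0.5725 -0.2009  0.2112]
258 215 [ 0.4884 -0.1037  0.0991] [ 0.4884 -0.1053  0.1013]
290 236 [ 0.5518 -0.1616  0.0992] [ 0.5518 -0.1617  0.0994]
270 120 [0.5275 0.1953 0.1011] [0.5275 0.1933 0.1028]
309 140 [0.6187 0.1146 0.1022] [ 0.5798 -0.1519  0.3525]
304 176 [ 0.5957 -0.      0.0999] [ 0.5788 -0.1242  0.2374]
[ 0.5878 -0.1166  0.1017]
[ 0.604  -0.0043  0.1025]
[0.6185 0.1062 0.1011]
[0.6357 0.2181 0.0983]
[ 0.5118 -0.0947  0.1016]
```

View pics/s1.png

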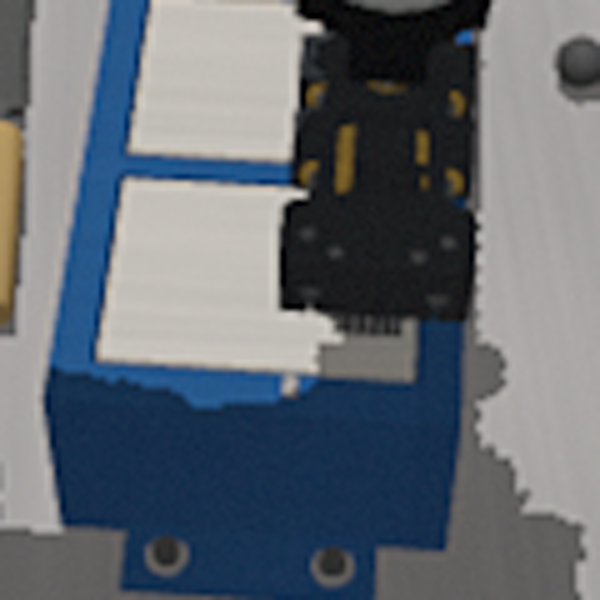

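```bash
for k in 1; do python3 -m pendant '[{"claw":0,"dx":0,"dy":0,"dz":-0.5,"twist":0},{"claw":0,"dx":0,"dy":0,"dz":-0.5,"twist":0}]'; done
python3 -m pendant '[{"claw":0,"dx":0,"dy":0,"dz":-0.5,"twist":0},{"claw":0,"dx":0,"dy":0,"dz":-0.5,"twist":0}]'
python3 -m pendant '[{"claw":0,"dx":0,"dy":0,"dz":-0.5,"twist":0},{"claw":0,"dx":0,"dy":0,"dz":-0.5,"twist":0}]'
python3 -c "
from h import *
s=r.get_state();print(s['joint_torque'],s['moment'],s['contact_force'])"
```

```text
clock: 4.75
tool_pos: [0.5863, -0.1177, 0.0967]
eef_rot: [0.998, -0.071, -0.0, 0.0]
contact_force: [-0.3, -0.0, 0.2]
opening: 0.003
finger_force: 0.0
clock: 4.95
tool_pos: [0.5863, -0.1177, 0.0962]
eef_rot: [0.998, -0.071, -0.0, 0.0]
contact_force: [-0.4, -0.8, 0.5]
opening: 0.005
finger_force: 0.0
clock: 5.15
tool_pos: [0.5862, -0.1177, 0.0957]
eef_rot: [0.998, -0.071, -0.0, 0.0]
contact_force: [0.1, -0.5, 0.1]
opening: 0.001
finger_force: 0.0
[ 1.90513587e-03 -5.32012439e+01  1.24890391e+00 -1.12895751e+01
  5.97219550e-04 -8.55679228e-02 -2.25707777e-04] [-0.00909768 -0.01717149 -0.0106817 ] [ 0.14983115 -0.52326768  0.10218753]
```

```bash
python3 -m pendant '[{"claw":0,"dx":0,"dy":0,"dz":-0.5,"twist":0},{"claw":0,"dx":0,"dy":0,"dz":-1,"twist":0}]'
python3 -m pendant '[{"claw":0,"dx":0,"dy":0,"dz":-0.5,"twist":0},{"claw":0,"dx":0,"dy":0,"dz":-0.5,"twist":0}]'
python3 -c "
from h import *
P,D=eyes.snapshot('side');D0=np.load('side.npy')
for (c,w) in ((256,218),(270,215),(265,225),(280,205)):
    a=slice(w-2,w+3),slice(c-2,c+3)
    for d in (D0,D):
        E=d.copy();E[w,c]=np.median(d[a]);print(c,w,px2w('side',E,c,w).round(4))
P,D=eyes.snapshot('top');cv2.imwrite('pics/t1.png',cv2.resize(P[150:290,230:380],None,fx=4,fy=4))
"
```

```text
clock: 5.35
tool_pos: [0.5863, -0.1177, 0.0947]
eef_rot: [0.998, -0.071, 0.0, 0.0]
contact_force: [0.6, 0.2, 0.3]
opening: 0.005
finger_force: 0.0
clock: 5.55
tool_pos: [0.5862, -0.1177, 0.0942]
eef_rot: [0.998, -0.071, -0.0, 0.0]
contact_force: [0.0, -0.6, -0.3]
opening: 0.006
finger_force: 0.0
256 218 [ 0.484  -0.1128  0.1011]
256 218 [ 0.484  -0.1127  0.101 ]
270 215 [ 0.5137 -0.1064  0.1005]
270 215 [ 0.5137 -0.1066  0.1008]
265 225 [ 0.5021 -0.132   0.101 ]
265 225 [ 0.5021 -0.1321  0.1011]
280 205 [ 0.5363 -0.0814  0.1012]
280 205 [ 0.5363 -0.082   0.1019]
```

View pics/t1.png

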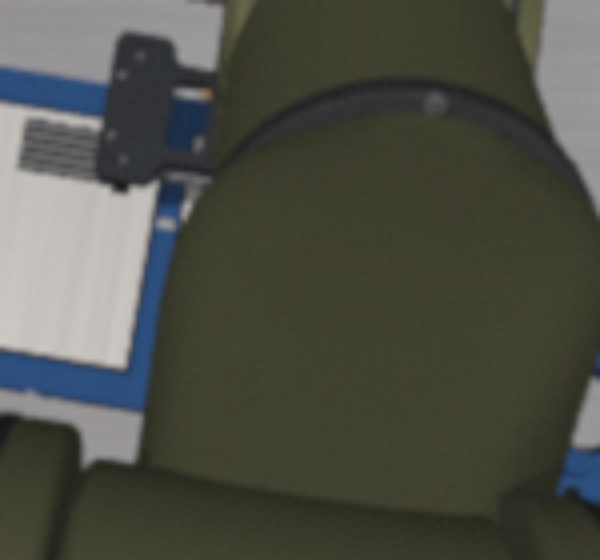

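```bash
python3 -m pendant '[{"claw":0,"dx":0,"dy":0,"dz":-1,"twist":0},{"claw":0,"dx":0,"dy":0,"dz":-1,"twist":0}]'
python3 -m pendant '[{"claw":0,"dx":0,"dy":0,"dz":-0.5,"twist":0},{"claw":0,"dx":0,"dy":0,"dz":-1,"twist":0}]'
python3 -c "
from h import *
P,D=eyes.snapshot('side');D0=np.load('side.npy')
for (c,w) in ((270,215),(265,225),(304,232),(304,236)):
    a=slice(w-1,w+2),slice(c-1,c+2)
    for d in (D0,D):
        E=d.copy();E[w,c]=np.median(d[a]);print(c,w,px2w('side',E,c,w).round(4))
cv2.imwrite('pics/s2.png',cv2.resize(P[190:265,270:350],None,fx=7,fy=7,interpolation=cv2.INTER_CUBIC))
"
```

```text
clock: 5.85
tool_pos: [0.5862, -0.1177, 0.0931]
eef_rot: [0.998, -0.071, -0.0, 0.0]
contact_force: [0.3, -0.7, -0.1]
opening: 0.004
finger_force: 0.0
clock: 6.05
tool_pos: [0.5863, -0.1177, 0.0922]
eef_rot: [0.998, -0.071, 0.0, 0.0]
contact_force: [0.1, 0.3, -1.1]
opening: 0.007
finger_force: 0.0
270 215 [ 0.5137 -0.1063  0.1004]
270 215 [ 0.5137 -0.1068  0.101 ]
265 225 [ 0.5021 -0.132   0.101 ]
265 225 [ 0.5021 -0.1315  0.1002]
304 232 [ 0.5811 -0.1547  0.1008]
304 232 [ 0.5811 -0.1546  0.1007]
304 236 [ 0.5801 -0.165   0.1014]
304 236 [ 0.5802 -0.1644  0.1005]
```

View pics/s2.png

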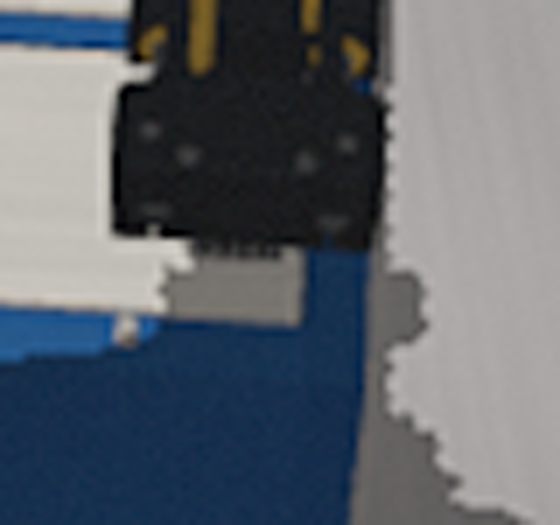

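```bash
python3 -c "
from h import *
P,D=eyes.snapshot('side')
for c in (295,300,308,318):
  for w in range(214,228,2): print(c,w,px2w('side',D,c,w).round(4))
"
```

```text
295 214 [ 0.5555 -0.2076  0.2331]
295 216 [ 0.5557 -0.2066  0.2261]
295 218 [ 0.5558 -0.2063  0.2198]
295 220 [ 0.5569 -0.1979  0.2025]
295 222 [ 0.557  -0.1985  0.1972]
295 224 [ 0.5642 -0.1346  0.1025]
295 226 [ 0.5639 -0.1384  0.1007]
300 214 [ 0.5641 -0.208   0.2329]
300 216 [ 0.5641 -0.209   0.2286]
300 218 [ 0.5646 -0.2067  0.2196]
300 220 [ 0.5657 -0.1996  0.2041]
300 222 [ 0.5658 -0.2001  0.1986]
300 224 [ 0.5744 -0.1362  0.1038]
300 226 [ 0.5742 -0.1396  0.1015]
308 214 [ 0.5774 -0.2117  0.2367]
308 216 [ 0.5779 -0.2107  0.2295]
308 218 [ 0.5784 -0.2089  0.2214]
308 220 [ 0.5797 -0.2024  0.2065]
308 222 [ 0.58   -0.2026  0.2007]
308 224 [ 0.5803 -0.2025  0.1945]
308 226 [ 0.5907 -0.1406  0.1013]
318 214 [ 0.5947 -0.2122  0.2358]
318 216 [ 0.5948 -0.2138  0.2323]
318 218 [ 0.5957 -0.2111  0.2227]
318 220 [ 0.596  -0.2113  0.2171]
318 222 [ 0.5976 -0.2055  0.2031]
318 224 [ 0.5978 -0.2061  0.1979]
318 226 [ 0.6113 -0.1421  0.1016]
```

```bash
python3 -m pendant '[{"claw":0,"dx":0,"dy":0,"dz":10,"twist":0.14},{"claw":0,"dx":0,"dy":0,"dz":10,"twist":0.28},{"claw":0,"dx":0,"dy":0,"dz":10,"twist":0.42},{"claw":0,"dx":0,"dy":0,"dz":10,"twist":0.56},{"claw":0,"dx":0,"dy":0,"dz":10,"twist":0.7},{"claw":0,"dx":0,"dy":0,"dz":10,"twist":0.84},{"claw":0,"dx":0,"dy":0,"dz":10,"twist":0.98},{"claw":0,"dx":0,"dy":0,"dz":10,"twist":1.12}]'
python3 -c "
from h import *
P,D=eyes.snapshot('side');s=r.get_state();p=s['tool_pos']
I=eyes.camera_info('side');K=np.array(I['K']);
for dz in (0,.03):
  q=(np.array(I['world_to_cam'])@[p[0],p[1],p[2]+dz,1])[:3];u=K@q/q[2];print(p,q[2],u)
np.save('sd.npy',D)
cv2.imwrite('pics/s3.png',cv2.resize(P[150:270,250:370],None,fx=5,fy=5,interpolation=cv2.INTER_CUBIC))
"
```

```text
clock: 6.95
tool_pos: [0.5863, -0.1179, 0.1023]
eef_rot: [0.881, 0.473, -0.0, 0.0]
contact_force: [-0.1, -0.7, 0.3]
opening: 0.005
finger_force: 0.0
[ 0.58614399 -0.1181069   0.10217368] 0.9065929970092566 [304.79105497 217.17919154   1.        ]
[ 0.58614399 -0.1181069   0.10217368] 0.8829762114121689 [305.36443526 208.36550598   1.        ]
```

View pics/s3.png

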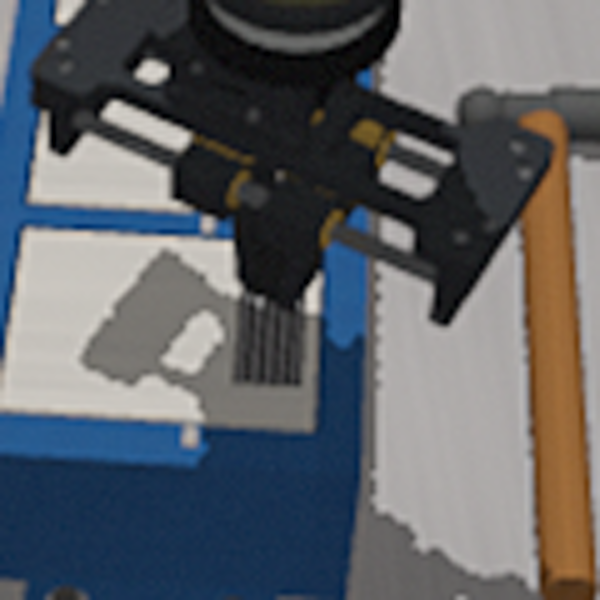

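```bash
python3 -c "
from h import *
D=np.load('sd.npy')
for c in (302,305,308,311):
  for w in range(203,216,2): print(c,w,px2w('side',D,c,w).round(4))
"
```

```text
302 203 [ 0.5779 -0.1234  0.157 ]
302 205 [ 0.578  -0.1243  0.1516]
302 207 [ 0.5785 -0.1226  0.143 ]
302 209 [ 0.5823 -0.096   0.1021]
302 211 [ 0.5819 -0.1007  0.1012]
302 213 [ 0.5813 -0.1071  0.1027]
302 215 [ 0.5809 -0.1112  0.1011]
305 203 [ 0.5833 -0.1276  0.1617]
305 205 [ 0.5836 -0.1277  0.1555]
305 207 [ 0.5838 -0.1275  0.1488]
305 209 [ 0.5839 -0.1287  0.1438]
305 211 [ 0.5883 -0.1009  0.1009]
305 213 [ 0.5877 -0.107   0.102 ]
305 215 [ 0.5872 -0.1122  0.1018]
308 203 [ 0.5886 -0.132   0.1668]
308 205 [ 0.5887 -0.1334  0.1622]
308 207 [ 0.5889 -0.1334  0.1559]
308 209 [ 0.5889 -0.1353  0.1519]
308 211 [ 0.5942 -0.1041  0.1046]
308 213 [ 0.594  -0.1074  0.1019]
308 215 [ 0.5934 -0.1131  0.1025]
311 203 [ 0.595  -0.129   0.1626]
311 205 [ 0.5957 -0.1267  0.1532]
311 207 [ 0.6022 -0.0903  0.1   ]
311 209 [ 0.6015 -0.097   0.1018]
311 211 [ 0.6011 -0.1009  0.0998]
311 213 [ 0.6    -0.1095  0.1042]
311 215 [ 0.5995 -0.1147  0.1041]
```

Depth shows the true fingertip at z≈0.140 while the state reports 0.102. So the real tip is about 38 mm above the reported TCP, and the body underside is offset by the same amount. Contact should therefore come at a reported z of about 0.062.

```bash
python3 -m pendant '[{"claw":0,"dx":0,"dy":0,"dz":-5,"twist":-0.14},{"claw":0,"dx":0,"dy":0,"dz":-10,"twist":-0.28},{"claw":0,"dx":0,"dy":0,"dz":-15,"twist":-0.42},{"claw":0,"dx":0,"dy":0,"dz":-20,"twist":-0.56},{"claw":0,"dx":0,"dy":0,"dz":-25,"twist":-0.7},{"claw":0,"dx":0,"dy":0,"dz":-29,"twist":-0.84},{"claw":0,"dx":0,"dy":0,"dz":-33,"twist":-0.98},{"claw":0,"dx":0,"dy":0,"dz":-35,"twist":-1.12}]'
python3 -m pendant '[{"claw":0,"dx":0,"dy":0,"dz":-1,"twist":0},{"claw":0,"dx":0,"dy":0,"dz":-1,"twist":0}]'
python3 -m pendant '[{"claw":0,"dx":0,"dy":0,"dz":-1,"twist":0},{"claw":0,"dx":0,"dy":0,"dz":-1,"twist":0}]'
```

```text
clock: 7.8
tool_pos: [0.5863, -0.1176, 0.067]
eef_rot: [0.997, -0.075, -0.0, 0.0]
contact_force: [-0.2, 0.6, -0.1]
opening: 0.005
finger_force: 0.0
clock: 8.0
tool_pos: [0.5863, -0.1176, 0.0662]
eef_rot: [0.998, -0.069, -0.0, 0.0]
contact_force: [-0.2, -0.1, -0.3]
opening: 0.005
finger_force: 0.0
clock: 8.2
tool_pos: [0.5863, -0.1178, 0.0653]
eef_rot: [0.998, -0.07, 0.0, -0.0]
contact_force: [0.1, -0.2, 0.2]
opening: 0.004
finger_force: 0.0
```

```bash
python3 -m pendant '[{"claw":0,"dx":0,"dy":0,"dz":-1,"twist":0},{"claw":0,"dx":0,"dy":0,"dz":-1,"twist":0}]'
python3 -m pendant '[{"claw":0,"dx":0,"dy":0,"dz":-1,"twist":0},{"claw":0,"dx":0,"dy":0,"dz":-1,"twist":0}]'
```

```text
clock: 8.4
tool_pos: [0.5864, -0.1178, 0.0647]
eef_rot: [0.998, -0.07, 0.0, -0.0]
contact_force: [-1.4, 0.4, 3.9]
opening: 0.003
finger_force: 2.1
clock: 8.6
tool_pos: [0.5865, -0.1178, 0.0646]
eef_rot: [0.998, -0.071, 0.0, 0.0]
contact_force: [-2.3, 0.2, 10.7]
opening: 0.005
finger_force: 5.9
```

```bash
python3 -m pendant '[{"claw":0,"dx":0,"dy":0,"dz":-0.5,"twist":0},{"claw":0,"dx":0,"dy":0,"dz":-0.5,"twist":0}]'
```

```text
clock: 8.8
tool_pos: [0.5865, -0.1178, 0.0646]
eef_rot: [0.998, -0.071, 0.0, 0.0]
contact_force: [-3.1, 0.0, 15.4]
opening: 0.007
finger_force: 7.6
```

Cover 4 is firm: no give, with contact at a reported z of 0.0647. Next is pad 3.

```bash
python3 -m pendant '[{"claw":0,"dx":0,"dy":0,"dz":20,"twist":0},{"claw":0,"dx":6,"dy":40,"dz":20,"twist":0},{"claw":0,"dx":12,"dy":80,"dz":20,"twist":0},{"claw":0,"dx":16,"dy":112,"dz":20,"twist":0},{"claw":0,"dx":16,"dy":112,"dz":4,"twist":0},{"claw":0,"dx":16,"dy":112,"dz":4,"twist":0}]'
python3 -m pendant '[{"claw":0,"dx":0,"dy":0,"dz":-1,"twist":0},{"claw":0,"dx":0,"dy":0,"dz":-2,"twist":0},{"claw":0,"dx":0,"dy":0,"dz":-2,"twist":0}]'
python3 -m pendant '[{"claw":0,"dx":0,"dy":0,"dz":-1,"twist":0},{"claw":0,"dx":0,"dy":0,"dz":-1,"twist":0}]'
```

```text
clock: 9.4
tool_pos: [0.6013, -0.0039, 0.0654]
eef_rot: [0.998, -0.069, -0.001, -0.0]
contact_force: [-1.3, -1.0, -0.4]
opening: 0.008
finger_force: 0.0
clock: 9.7
tool_pos: [0.6023, -0.0071, 0.065]
eef_rot: [0.997, -0.071, 0.0, 0.0]
contact_force: [0.4, 0.7, -0.1]
opening: 0.006
finger_force: 0.0
clock: 9.9
tool_pos: [0.6025, -0.0069, 0.0647]
eef_rot: [0.997, -0.071, 0.0, 0.0]
contact_force: [-0.8, -2.6, 5.2]
opening: 0.007
finger_force: 2.8
```

```bash
python3 -m pendant '[{"claw":0,"dx":0,"dy":0,"dz":-0.5,"twist":0},{"claw":0,"dx":0,"dy":0,"dz":-0.5,"twist":0}]'
```

```text
clock: 10.1
tool_pos: [0.6025, -0.0069, 0.0647]
eef_rot: [0.997, -0.071, 0.0, 0.0]
contact_force: [-1.6, -1.1, 9.2]
opening: 0.008
finger_force: 4.5
```

Cover 3 is also firm. Next is pad 2.

```bash
python3 -m pendant '[{"claw":0,"dx":0,"dy":0,"dz":20,"twist":0},{"claw":0,"dx":6,"dy":40,"dz":20,"twist":0},{"claw":0,"dx":12,"dy":80,"dz":20,"twist":0},{"claw":0,"dx":16,"dy":111,"dz":20,"twist":0},{"claw":0,"dx":16,"dy":111,"dz":3,"twist":0},{"claw":0,"dx":16,"dy":111,"dz":3,"twist":0}]'
python3 -m pendant '[{"claw":0,"dx":0,"dy":0,"dz":-1,"twist":0},{"claw":0,"dx":0,"dy":0,"dz":-2,"twist":0},{"claw":0,"dx":0,"dy":0,"dz":-2,"twist":0}]'
python3 -m pendant '[{"claw":0,"dx":0,"dy":0,"dz":-1,"twist":0},{"claw":0,"dx":0,"dy":0,"dz":-1,"twist":0}]'
```

```text
clock: 10.7
tool_pos: [0.6173, 0.1067, 0.0651]
eef_rot: [0.998, -0.069, -0.001, -0.0]
contact_force: [-0.3, -0.1, -0.2]
opening: 0.005
finger_force: 0.0
clock: 11.0
tool_pos: [0.6185, 0.1039, 0.0646]
eef_rot: [0.997, -0.071, 0.0, 0.0]
contact_force: [-0.5, -1.0, -0.2]
opening: 0.005
finger_force: 0.0
clock: 11.2
tool_pos: [0.6186, 0.1041, 0.0638]
eef_rot: [0.997, -0.071, 0.0, 0.0]
contact_force: [-0.3, -2.1, 3.4]
opening: 0.002
finger_force: 1.9
```

```bash
python3 -m pendant '[{"claw":0,"dx":0,"dy":0,"dz":-0.5,"twist":0},{"claw":0,"dx":0,"dy":0,"dz":-0.5,"twist":0}]'
python3 -m pendant '[{"claw":0,"dx":0,"dy":0,"dz":-0.5,"twist":0},{"claw":0,"dx":0,"dy":0,"dz":-0.5,"twist":0}]'
```

```text
clock: 11.4
tool_pos: [0.6187, 0.1042, 0.0631]
eef_rot: [0.997, -0.071, 0.0, 0.001]
contact_force: [0.3, -2.9, 3.7]
opening: 0.007
finger_force: 2.0
clock: 11.6
tool_pos: [0.6188, 0.1049, 0.0624]
eef_rot: [0.997, -0.071, 0.0, 0.0]
contact_force: [0.9, -2.1, 4.1]
opening: 0.006
finger_force: 2.0
```

Cover 2 gives way at about 4 N, so it is the one that rocks. I'll press it further down.

```bash
python3 -m pendant '[{"claw":0,"dx":0,"dy":0,"dz":-1,"twist":0},{"claw":0,"dx":0,"dy":0,"dz":-2,"twist":0},{"claw":0,"dx":0,"dy":0,"dz":-3,"twist":0},{"claw":0,"dx":0,"dy":0,"dz":-4,"twist":0},{"claw":0,"dx":0,"dy":0,"dz":-5,"twist":0}]'
python3 -m pendant '[{"claw":0,"dx":0,"dy":0,"dz":-2,"twist":0},{"claw":0,"dx":0,"dy":0,"dz":-4,"twist":0},{"claw":0,"dx":0,"dy":0,"dz":-6,"twist":0},{"claw":0,"dx":0,"dy":0,"dz":-8,"twist":0},{"claw":0,"dx":0,"dy":0,"dz":-10,"twist":0},{"claw":0,"dx":0,"dy":0,"dz":-12,"twist":0},{"claw":0,"dx":0,"dy":0,"dz":-12,"twist":0}]'
python3 -c "
from h import *
P,D=eyes.snapshot('side');cv2.imwrite('pics/s4.png',cv2.resize(P[90:210,230:380],None,fx=4,fy=4,interpolation=cv2.INTER_CUBIC))"
```

```text
clock: 12.1
tool_pos: [0.6183, 0.1053, 0.0571]
eef_rot: [0.998, -0.071, -0.0, 0.0]
contact_force: [1.4, -3.6, 4.0]
opening: 0.003
finger_force: 2.2
clock: 12.8
tool_pos: [0.6183, 0.1061, 0.0449]
eef_rot: [0.998, -0.07, -0.0, -0.0]
contact_force: [0.9, 1.3, 2.4]
opening: 0.004
finger_force: 1.1
```

View pics/s4.png

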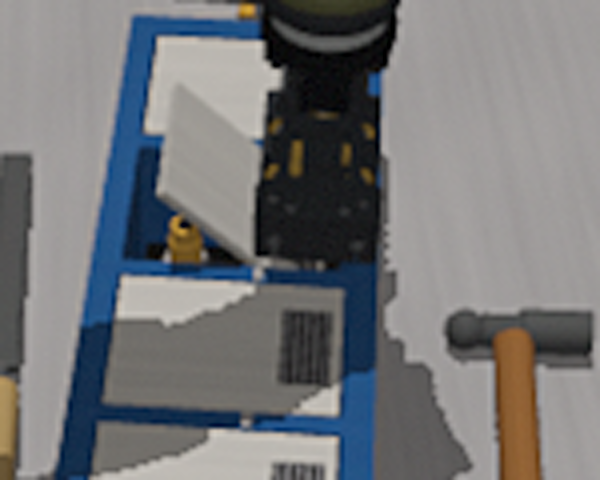

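The view shows cover 2 rocked to about 0.75 rad (crop 165,140), with the brass outlet under it. Next I'll lift clear, go round to the near side, and push towards box +x.

```bash
python3 -m pendant '[{"claw":0,"dx":0,"dy":0,"dz":40,"twist":0},{"claw":0,"dx":0,"dy":0,"dz":85,"twist":0},{"claw":0,"dx":0,"dy":0,"dz":130,"twist":0},{"claw":0,"dx":0,"dy":0,"dz":130,"twist":0},{"claw":0,"dx":-40,"dy":6,"dz":130,"twist":0},{"claw":0,"dx":-80,"dy":11,"dz":130,"twist":0},{"claw":0,"dx":-119,"dy":17,"dz":130,"twist":0},{"claw":0,"dx":-119,"dy":17,"dz":130,"twist":0}]'
python3 -m pendant '[{"claw":0,"dx":0,"dy":0,"dz":-40,"twist":0},{"claw":0,"dx":0,"dy":0,"dz":-70,"twist":0},{"claw":0,"dx":0,"dy":0,"dz":-77,"twist":0},{"claw":0,"dx":0,"dy":0,"dz":-77,"twist":0}]'
python3 -m pendant '[{"claw":0,"dx":10,"dy":-1.4,"dz":0,"twist":0},{"claw":0,"dx":18,"dy":-2.5,"dz":0,"twist":0},{"claw":0,"dx":24,"dy":-3.4,"dz":0,"twist":0},{"claw":0,"dx":30,"dy":-4.2,"dz":0,"twist":0},{"claw":0,"dx":36,"dy":-5,"dz":0,"twist":0},{"claw":0,"dx":42,"dy":-6,"dz":0,"twist":0}]'
```

```text
clock: 13.65
tool_pos: [0.491, 0.1224, 0.1738]
eef_rot: [0.998, -0.069, -0.005, 0.001]
contact_force: [0.7, -0.3, -0.5]
opening: 0.007
finger_force: 0.0
clock: 14.05
tool_pos: [0.4986, 0.1219, 0.0971]
eef_rot: [0.998, -0.071, -0.001, 0.001]
contact_force: [-0.1, 0.6, -1.3]
opening: 0.002
finger_force: 0.0
clock: 14.65
tool_pos: [0.5424, 0.1163, 0.0987]
eef_rot: [0.998, -0.071, 0.001, -0.0]
contact_force: [-1.9, 0.2, 1.6]
opening: 0.005
finger_force: 0.9
```

Contact is light, about 2 N, so I'll continue.

```bash
python3 -m pendant '[{"claw":0,"dx":6,"dy":-0.8,"dz":0,"twist":0},{"claw":0,"dx":12,"dy":-1.7,"dz":0,"twist":0},{"claw":0,"dx":18,"dy":-2.5,"dz":0,"twist":0},{"claw":0,"dx":24,"dy":-3.4,"dz":0,"twist":0},{"claw":0,"dx":30,"dy":-4.2,"dz":0,"twist":0},{"claw":0,"dx":34,"dy":-4.8,"dz":0,"twist":0}]'
python3 -m pendant '[{"claw":0,"dx":3,"dy":-0.4,"dz":0,"twist":0},{"claw":0,"dx":6,"dy":-0.8,"dz":0,"twist":0},{"claw":0,"dx":8,"dy":-1.1,"dz":0,"twist":0},{"claw":0,"dx":8,"dy":-1.1,"dz":0,"twist":0}]'
```

```text
clock: 15.25
tool_pos: [0.5757, 0.1114, 0.0982]
eef_rot: [0.998, -0.071, -0.0, 0.0]
contact_force: [-2.0, 0.5, 1.1]
opening: 0.008
finger_force: 1.1
clock: 15.65
tool_pos: [0.5834, 0.1103, 0.098]
eef_rot: [0.998, -0.071, -0.0, 0.0]
contact_force: [-1.2, -0.5, -0.2]
opening: 0.006
finger_force: 0.4
```

Now smaller steps until the stop shows as a rise in force.

```bash
python3 -m pendant '[{"claw":0,"dx":1,"dy":-0.1,"dz":0,"twist":0},{"claw":0,"dx":2,"dy":-0.3,"dz":0,"twist":0},{"claw":0,"dx":2,"dy":-0.3,"dz":0,"twist":0}]'
python3 -m pendant '[{"claw":0,"dx":1,"dy":-0.1,"dz":0,"twist":0},{"claw":0,"dx":2,"dy":-0.3,"dz":0,"twist":0},{"claw":0,"dx":2,"dy":-0.3,"dz":0,"twist":0}]'
```

```text
clock: 15.95
tool_pos: [0.5841, 0.1102, 0.098]
eef_rot: [0.998, -0.07, -0.001, 0.0]
contact_force: [-4.2, 0.1, -0.0]
opening: 0.004
finger_force: 2.0
clock: 16.25
tool_pos: [0.5842, 0.1102, 0.0978]
eef_rot: [0.998, -0.07, -0.003, 0.0]
contact_force: [-7.6, 0.6, 2.7]
opening: 0.008
finger_force: 4.2
```

```bash
python3 -m pendant '[{"claw":0,"dx":2,"dy":-0.3,"dz":0,"twist":0},{"claw":0,"dx":2,"dy":-0.3,"dz":0,"twist":0},{"claw":0,"dx":2,"dy":-0.3,"dz":0,"twist":0}]'
python3 -m pendant '[{"claw":0,"dx":-8,"dy":1,"dz":0,"twist":0},{"claw":0,"dx":-40,"dy":6,"dz":0,"twist":0},{"claw":0,"dx":-80,"dy":11,"dz":20,"twist":0},{"claw":0,"dx":-100,"dy":14,"dz":65,"twist":0},{"claw":0,"dx":-100,"dy":14,"dz":110,"twist":0},{"claw":0,"dx":-100,"dy":-36,"dz":110,"twist":0},{"claw":0,"dx":-100,"dy":-86,"dz":110,"twist":0},{"claw":0,"dx":-100,"dy":-136,"dz":110,"twist":0}]'
python3 -m pendant '[{"claw":0,"dx":0,"dy":-45,"dz":0,"twist":0},{"claw":0,"dx":0,"dy":-90,"dz":0,"twist":0},{"claw":0,"dx":0,"dy":-135,"dz":0,"twist":0},{"claw":0,"dx":0,"dy":-180,"dz":0,"twist":0},{"claw":0,"dx":0,"dy":-180,"dz":0,"twist":0}]'
python3 -c "
from h import *
P,D=eyes.snapshot('side');cv2.imwrite('pics/s5.png',cv2.resize(P[60:300,200:400],None,fx=2.5,fy=2.5,interpolation=cv2.INTER_CUBIC))
# fit cover angle: points on the raised cover, box frame via pad2
th=-.141;ex=np.array([np.cos(th),np.sin(th)]);ey=np.array([-ex[1],ex[0]]);o=np.array([.618,.106])-45*1e-3*ex
L=[]
for w in range(90,200):
  for c in range(270,350):
    if D[w,c]>0:
      p=px2w('side',D,c,w);b=np.array([(p[:2]-o)@ex,(p[:2]-o)@ey,p[2]])
      if abs(b[1])<.04 and .115<b[2]<.172: L.append(b)
L=np.array(L);print(len(L));k=np.polyfit(L[:,2],L[:,0],1);print('tilt',np.pi/2+np.arctan(k[0]),np.polyval(k,.097),L[:,2].max())"
```

```text
clock: 16.55
tool_pos: [0.5843, 0.1102, 0.0978]
eef_rot: [0.998, -0.07, -0.005, 0.0]
contact_force: [-10.9, 1.7, 5.2]
opening: 0.004
finger_force: 6.3
clock: 17.35
tool_pos: [0.4915, -0.0282, 0.2095]
eef_rot: [0.998, -0.07, 0.003, 0.0]
contact_force: [1.2, 0.2, -1.1]
opening: 0.003
finger_force: 0.0
clock: 17.85
tool_pos: [0.4894, -0.2162, 0.2091]
eef_rot: [0.997, -0.077, 0.002, 0.004]
contact_force: [-0.4, 0.3, -0.4]
opening: 0.001
finger_force: 0.0Traceback (most recent call last):
  File "<string>", line 10, in <module>
    p=px2w('side',D,c,w);b=np.array([(p[:2]-o)@ex,(p[:2]-o)@ey,p[2]])
  File "h.py", line 4, in px2w
    I=eyes.camera_info(cam);K=np.array(I["K"]);T=np.linalg.inv(np.array(I["world_to_cam"]))
ValueError: time passes only in moves, steps and waits
```

View pics/s5.png

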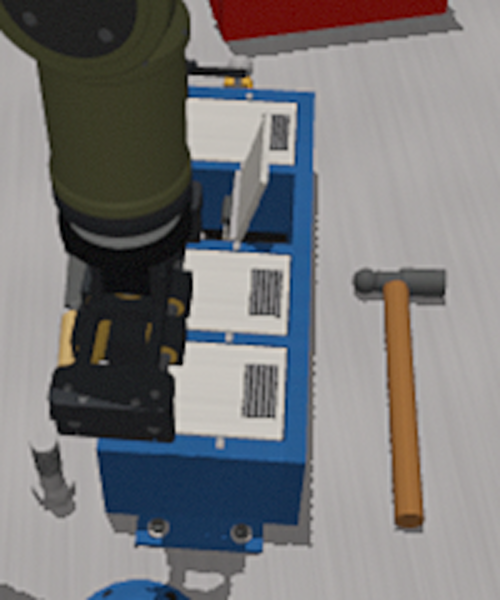

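The view shows cover 2 standing past upright (crop 250,180) with the robot clear of it. A quick tilt measurement comes before handing in.

```bash
python3 -c "
from h import *
P,D=eyes.snapshot('side');I=eyes.camera_info('side');K=np.array(I['K']);T=np.linalg.inv(np.array(I['world_to_cam']))
w,c=np.mgrid[90:200,270:350];d=D[90:200,270:350]
p=(np.linalg.inv(K)@np.stack([c.ravel(),w.ravel(),np.ones(c.size)]))*d.ravel();p=(T[:3,:3]@p).T+T[:3,3]
th=-.141;ex=np.array([np.cos(th),np.sin(th)]);ey=np.array([-ex[1],ex[0]]);o=np.array([.618,.106])-.045*ex
x=(p[:,:2]-o)@ex;y=(p[:,:2]-o)@ey;z=p[:,2];m=(abs(y)<.044)&(z>.115)&(z<.172)&(abs(x-.03)<.05)
k=np.polyfit(z[m],x[m],1);print(m.sum(),np.pi/2+np.arctan(k[0]),np.polyval(k,.097),z[(abs(y)<.044)&(abs(x-.03)<.05)].max())
for a in (.12,.14,.16): q=m&(abs(z-a)<.008);print(a,q.sum(),np.median(x[q]))
"
```

```text
171 1.8531025526209939 0.008008765900445896 0.17789816402491343
0.12 36 0.015240240894671122
0.14 44 0.02046794711756158
0.16 49 0.02618396654386835
```

The measured tilt is 1.853 rad, so the cover is on its stop.

```bash
python3 -c "
from plant import r
print(r.finish_job())"
```

```text
the job is handed in; nothing more can be done
None
```

Cover 2 was the one that rocked; I pushed it right over, it now stands open on its stop by itself (measured tilt about 1.85 rad), and the job is handed in. Covers 3 and 4 were firm, cover 1 was never pressed, and cover 4 got up to 15 N, more than the 5 N test needed.

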